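Stray-light check on a bench photometer

TASK

Of the three aluminium reference plugs, put the largest one that fits the photometer's sample well fully down into the well and let go of it, while the shutter is still shut. Then slide the photometer's sprung shutter by its tab to half of its travel, so that its trailing edge is at the long middle index line, and finish while holding it there: it springs shut if released. Leave the other two plugs and the flasks, beaker and vial where they stand.

Things in the scene. Friction and masses are not known exactly. Their poses are not given: they have to be found in the camera images.
- photometer: White bench photometer, fixed; place and yaw vary. Case 170 mm (its x) by 260 mm (y, from -140 to +120), flat deck 70 mm above the bench. Origin on the bench. On the deck: the well at x 0, y -100; a dark window 34 by 70 mm under the shutter; guide rails along y at x +-28, tops 77 mm above the bench; black index lines beside them at y -47 (shut), -12 (long, half) and +23 (open).
- well_mouth (a point): Centre of the sample well's mouth, in the deck 70 mm above the bench. The well is 32 mm in diameter and 30 mm deep, flat-bottomed, with a 3 mm bevel round its mouth. Axes as the photometer's, z up. A fully seated plug stands 40 mm out of it.
- shutter (a joint): Travel (m) of the shutter, a flat steel plate 48 by 74 by 3 mm (74 along y) on the deck between the rails: 0 shut, 0.035 half, 0.070 fully open. It opens along the photometer's +y, away from the well. Its return spring pushes 3.5 N at 0, 8.4 N at half, 13.3 N fully open; friction 0.4 N. Its trailing edge, nearer the well, is set by the index lines.
- tab_foot (a point): Upright steel tab on the middle of the shutter plate: 12 mm thick along the travel (photometer's y), 24 mm wide, 36 mm high; can be pinched from above. This point: centre of its foot, 74.5 mm above the bench; with the shutter shut at the photometer's x 0, y -10 mm. Axes as the photometer's.
- plug_small: Plain round aluminium plug, 22 mm in diameter, 70 mm high, edges bevelled (3 mm at the foot), standing loose on the bench; the smallest of three look-alikes, loose in the well and not wanted. Origin: centre of its underside, z along its axis. About 80 g.
- plug_mid: Plain round aluminium plug, 28 mm in diameter, 70 mm high, edges bevelled (3 mm at the foot), standing loose on the bench; the middle one of three look-alikes, the largest that fits the well. Origin: centre of its underside, z along its axis. About 120 g.
- plug_large: Plain round aluminium plug, 36 mm in diameter, 70 mm high, edges bevelled (3 mm at the foot), standing loose on the bench; the largest of three look-alikes, too wide for the well. Origin: centre of its underside, z along its axis. About 170 g.
- flask: Bystander: stoppered clear glass volumetric flask, 62 mm wide, 132 mm high. Origin: centre of its underside.
- flask_small: Bystander: stoppered amber volumetric flask, 48 mm wide, 97 mm high. Origin: centre of its underside.
- beaker: Bystander: clear glass beaker, 56 mm wide, 75 mm high. Origin: centre of its underside.
- vial: Bystander: small amber vial with white cap, 24 mm wide, 50 mm high. Origin: centre of its underside.
Mind the look-alikes: they are no part of the job. What is shaped like the plug_mid but pink is not meant.

How it is judged:
By the outcome, as a careful person would: the job done as asked, in the order asked, and still so for the second after the job is handed in, while the arm keeps its last pose, push and grip.
It also fails if it takes over 67 s, if anything falls off the work surface, if the arm or the gripper's body presses on something with over 40 N, if the wrist force passes 120 N, or if a joint passes its speed limit or range.

ROBOT

A 6-joint arm with a two-finger parallel gripper is mounted at the origin on the work surface. World frame = base frame: x ahead of the robot, y to its left, z up, the work surface at z = 0. Lengths are in mm, angles in rad, forces in N, time in s.
With the tool pointing down it reaches from about 350 to 800 mm from the base axis. Payload 7.3 kg.
Tool frame: the origin (TCP) lies at the very end of the fingers, on their centre line; the grasp point (between the pads) lies 19 mm behind it (robot.hold_point_z is the distance from the TCP to the grasp point, in mm); z points along the fingers, y is the line along which they close (so a half turn about z gives the same grasp; the last joint's range is limited). The gripper opens to 85 mm and grips with 20 to 120 N. Pads are 22 mm wide; open, the fingers measure 114 mm over their backs; the gripper's body (76 mm by 85 mm) begins 54 mm behind the grasp point. The pads swing forward as they close: fully open they stand 13 mm farther back than shut.
Start: joints at [1.141, 0.342, 1.524, -0, 1.275, -0.146], TCP at [146.988, 504.023, 231.322] pointing down, gripper open.
Joint ranges: [-2.53, 2.53], [-0.77, 2.02], [0.04, 2.7], [-1, 4.14], [0.28, 2.66], [-3.11, 3.11]. Speed limits (rad/s): [2.57, 2.57, 3.14, 3.14, 3.14, 3.14].

INTERFACE

Orientations are given as a 3x3 rotation matrix whose columns are the frame's x, y, z axes.
In Python, from plant import robot, viewer, spot_in, cut_out, spot_point gives the robot as it stands.
- The arm moves only by the shell command python3 -m pendant 'ROWS' [FORCE]. ROWS is JSON, a list of rows, each a list of 7 numbers: the turn, a rotation vector about the tool's x, y, z in rad, then the shift along the tool's x, y, z in cm, then the opening, from 0 (shut) to 1 (fully open). A call has 1 to 10 rows; each row shifts and turns the commanded pose from where the row before left it, along the tool's axes as they then stand; what a row does not reach is not made up. A row lasts 1/8 s, in which the tool goes at most 62.5 mm and 10.7 degrees, less where a joint would pass 70% of its speed; a pose out of reach is approached as far as the arm can. A call with a gripper value outside its range is refused whole. The fingers move at their own pace and stop on an object; FORCE is the grip in N (left out, the last holds). Time passes only in rows, so rows that do not move let the fingers close. It gives the time, the measured TCP pose, the force, the opening and the grip force at its end, in the units of the state.
- robot.read_state(): the state, without advancing time (a new reading comes with each control period).
- viewer.read_camera(name): name is "side" or "top" or "wrist"; returns the picture (480x640x3 uint8, red, green, blue); there is no depth.
- viewer.camera_model(name): a dict with "mtx" (3x3 intrinsics, pixels), "cam_to_world" (4x4, takes a point from camera to world coordinates). Camera axes: x right, y down, z forward; pixel columns grow to the right and rows downward; lengths in mm; the calibration is good to about 2 mm. A picture is of the moment at which its call begins: read the wrist's pose just before it. camera_model takes no time and is no camera call; for the wrist camera it gives the pose at the moment of the call.
- robot.sign_off(): hands the job in; it is judged then, once.
Trained networks look in the newest picture that a camera, given by its name, has taken for a name from the list of things; names that differ only in an ending like _2 or _b are one class to them, and where a whole thing is asked for, a point or a joint stands for the part that bears it (a point fixed in the world has none). Each returns a list of dicts, best first, with "score" (0 to 1); they miss things now and then, are a little off and sometimes report something else, mostly with a low value. They report only what shows in the picture. A call takes as long as a camera call. They do not tell look-alikes from the thing itself.
- spot_in(camera, query): "point" ([column, row] in pixels, amid what is visible of it).
- cut_out(camera, query): "region" (480x640 bool, what is visible of it) and "point" ([column, row] in pixels, amid what is visible of it).
- spot_point(camera, query): "point" ([column, row] in pixels: a listed point, or the origin of a listed thing).
The state is a dict: "clock": time; "joint_pos": joint angles; "joint_velocities": joint speeds; "joint_efforts": joint torques, N m; "tcp_pos": TCP position; "eef_rot": TCP orientation; "ft_force": force on the tool from outside, world axes, zero at the start; "ft_torque": the same for the moment, N m; "grip_width": finger opening in mm; "gripper_force": force on a finger pad.
Only numpy, scipy, OpenCV 4.12 (cv2) and the standard library are available. Lean on these libraries where they do the work, as an engineer would, in place of code of your own. Each camera call takes 0.05 s, during which the arm holds its last target. There are 200 camera calls.

## Working session

There is one attempt and no reset: what is moved stays moved. The work goes in short steps, Python scripts to look and compute and a shell command to move; the robot and the scene stay as the last step left them, time stands still between calls to the robot, and variables do not carry over. Pictures are saved under pics/ and viewed, at most 13 in all, crops included, and the job is handed in when it is done.

```bash
ls; mkdir -p pics
cat > h.py <<'E'
import numpy as np, cv2
from plant import robot, viewer, spot_in, cut_out, spot_point
def ray(cam,p):
    m=viewer.camera_model(cam);T=np.array(m["cam_to_world"])
    d=T[:3,:3]@np.linalg.inv(m["mtx"])@np.array([p[0],p[1],1.]);return T[:3,3],d/np.linalg.norm(d)
def at(cam,p,z):
    o,d=ray(cam,p);return o+d*(z-o[2])/d[2]
def px(cam,P):
    m=viewer.camera_model(cam);T=np.linalg.inv(np.array(m["cam_to_world"]))
    c=np.array(m["mtx"])@(T[:3,:3]@np.array(P,float)+T[:3,3]);return c[:2]/c[2]
E
python3 - <<'E'
from h import *
a=viewer.read_camera("top");b=viewer.read_camera("side")
cv2.imwrite("pics/top.png",a[:,:,::-1]);cv2.imwrite("pics/side.png",b[:,:,::-1])
for c in("top","side"):
    print(c,np.round(viewer.camera_model(c)["cam_to_world"],2).tolist())
    for q,z in(("plug_mid",0),("plug_small",0),("plug_large",0),("well_mouth",70),("tab_foot",74.5),("photometer",0)):
        for r in spot_point(c,q)[:4]: print(c,q,round(r["score"],2),np.round(r["point"]),np.round(at(c,r["point"],z)))
print(robot.read_state()["clock"],np.round(robot.read_state()["eef_rot"],3).tolist())
E
```

```text
pics
top [[-0.05, -0.98, 0.2, 315.19], [-1.0, 0.05, -0.01, -53.32], [-0.0, -0.2, -0.98, 1153.03], [0.0, 0.0, 0.0, 1.0]]
top plug_mid 0.73 [383. 226.] [ 570. -215.    0.]
top plug_mid 0.61 [344. 226.] [ 574. -130.    0.]
top plug_mid 0.52 [416. 223.] [ 574. -286.    0.]
top plug_mid 0.49 [412. 255.] [ 504. -272.    0.]
top plug_small 0.45 [448. 269.] [ 470. -344.    0.]
top plug_large 0.72 [353. 289.] [ 436. -142.    0.]
top well_mouth 0.68 [266. 251.] [514.  34.  70.]
top tab_foot 0.65 [222. 237.] [546. 122.  74.]
top photometer 0.72 [222. 243.] [549. 134.   0.]
top photometer 0.7 [378. 167.] [ 704. -213.    0.]
side [[1.0, -0.01, 0.04, 491.25], [-0.04, -0.64, 0.77, -668.98], [0.02, -0.77, -0.64, 585.16], [0.0, 0.0, 0.0, 1.0]]
side plug_mid 0.94 [346. 343.] [ 573. -213.    0.]
side plug_mid 0.9 [303. 345.] [ 503. -215.    0.]
side plug_mid 0.78 [309. 374.] [ 511. -271.    0.]
side plug_mid 0.77 [350. 383.] [ 573. -289.    0.]
side plug_small 0.72 [282. 420.] [ 470. -346.    0.]
side plug_large 0.73 [345. 344.] [ 571. -216.    0.]
side plug_large 0.68 [268. 307.] [ 441. -129.    0.]
side well_mouth 0.82 [311. 220.] [522.  40.  70.]
side well_mouth 0.61 [413. 296.] [ 682. -175.   70.]
side photometer 0.97 [322. 221.] [552. 129.   0.]
side photometer 0.3 [319. 193.] [551. 248.   0.]
0.7 [[-0.96, 0.28, 0.0], [0.28, 0.96, 0.0], [-0.0, 0.0, -1.0]]
```

View pics/top.png

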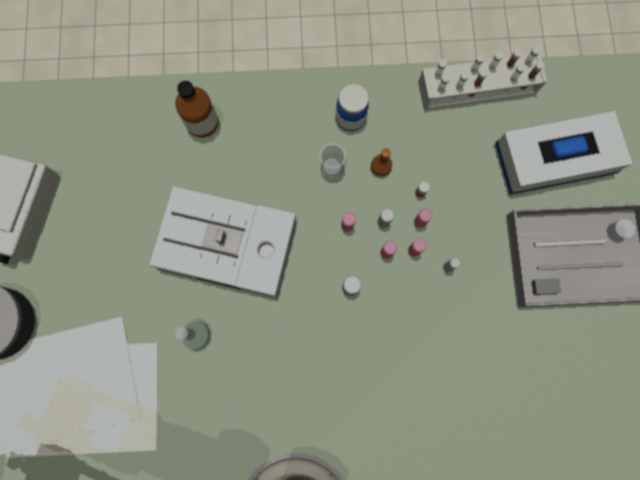

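View pics/side.png

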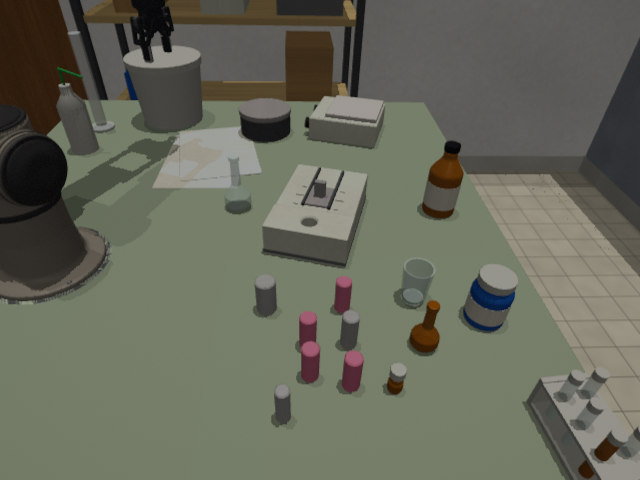

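The top picture shows three grey plugs: (386,216), (352,286) and (453,264). There are also four pink ones at (348,220), (424,216), (389,248) and (418,246). In the side picture the greys are at (349,330), (266,295) and (283,403), and the pinks at (343,294), (308,330), (310,361) and (352,370). The photometer well is at (266,250) in top and the tab at (221,237). By size I expect the grey plug at side (349,330) to be plug_mid, with (266,295) the large one and (283,403) the small one. I'll check that in one crop.

Run:
```python
from h import *
a=cv2.imread("pics/side.png")[260:440,220:420]
cv2.imwrite("pics/crop.png",cv2.resize(a,None,fx=3,fy=3,interpolation=cv2.INTER_CUBIC))
for c in("side","top"):
    viewer.read_camera(c)
    o=viewer.camera_model(c)
    for q in("plug_mid","plug_small","plug_large"):
        for r in cut_out(c,q)[:8]:
            m=r["region"].astype(np.uint8);(cx,cy),(w,h),an=cv2.minAreaRect(cv2.findNonZero(m))
            P=at(c,(cx,cy),35);dist=np.linalg.norm(P-np.array(o["cam_to_world"])[:3,3])
            col=viewer.read_camera.__self__ and None
            print(c,q,round(r["score"],2),np.round(r["point"]),"size mm",np.round(np.array([w,h])*dist/o["mtx"][0][0],1),np.round(P))
```

```text
Traceback (most recent call last):
AttributeError: 'function' object has no attribute '__self__'. Did you mean: '__call__'?
```

View pics/crop.png

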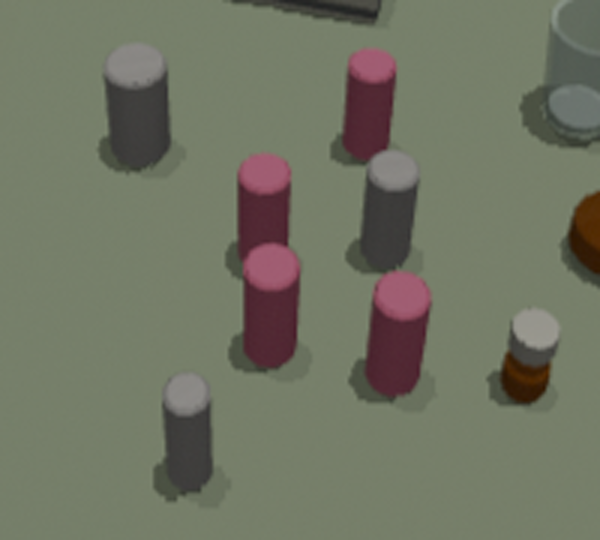

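The crop shows the mid grey plug at crop (390,210), which is side (350,330). It's clearly thinner than the large grey at (137,105) and wider than the small grey at (188,430). The pink ones aren't meant. Next I'll look with the wrist camera above the photometer.

```bash
cat >> h.py <<'E'
def go(P,ydir=None):
    "shift (cm) in present tool axes, and turn about tool z to bring tool y onto +-ydir"
    s=robot.read_state();R=np.array(s["eef_rot"]);d=R.T@(np.array(P)-s["tcp_pos"])/10
    print("shift cm",np.round(d,2))
    if ydir is not None:
        v=R.T@np.array([*ydir,0.]);a=np.arctan2(-v[0],v[1]);a=(a+np.pi/2)%np.pi-np.pi/2;print("turn z",round(a,4))
E
python3 - <<'E'
from h import *
s=robot.read_state();R=np.array(s["eef_rot"])
T=np.array(viewer.camera_model("wrist")["cam_to_world"])
print(np.round(R.T@(T[:3,3]-s["tcp_pos"])),np.round(R.T@T[:3,:3],2).tolist())
go((500,70,330))
E
```

```text
[  84.   -1. -142.] [[0.0, -0.95, -0.33], [1.0, 0.0, -0.0], [0.0, -0.33, 0.95]]
shift cm [-46.04 -31.78  -9.87]
```

```bash
python3 -m pendant '[[0,0,0,-4.6,-3.2,-1,1],[0,0,0,-4.6,-3.2,-1,1],[0,0,0,-4.6,-3.2,-1,1],[0,0,0,-4.6,-3.2,-1,1],[0,0,0,-4.6,-3.2,-1,1],[0,0,0,-4.6,-3.2,-1,1],[0,0,0,-4.6,-3.2,-1,1],[0,0,0,-4.6,-3.2,-1,1],[0,0,0,-4.6,-3.2,-1,1],[0,0,0,-4.6,-3.2,-1,1]]'
python3 -m pendant '[[0,0,0,0,0,0,1],[0,0,0,0,0,0,1],[0,0,0,0,0,0,1]]'
python3 - <<'E'
from h import *
s=robot.read_state();print(s["tcp_pos"],s["eef_rot"])
a=viewer.read_camera("wrist");cv2.imwrite("pics/w1.png",a[:,:,::-1])
for q,z in(("well_mouth",70),("tab_foot",74.5),("photometer",0)):
    for r in spot_point("wrist",q)[:3]: print(q,round(r["score"],2),np.round(r["point"]),np.round(at("wrist",r["point"],z),1))
E
```

```text
clock: 2.05
tcp_pos: [499.9, 66.4, 331.8]
eef_rot: [[-0.96, 0.28, 0.001], [0.28, 0.96, 0.0], [-0.0, 0.0, -1.0]]
ft_force: [0.7, 0.6, -0.5]
grip_width: 85.6
gripper_force: 0.0
clock: 2.42
tcp_pos: [498.2, 69.1, 331.3]
eef_rot: [[-0.96, 0.279, -0.0], [0.279, 0.96, 0.0], [0.0, 0.0, -1.0]]
ft_force: [-0.2, 0.9, -0.1]
grip_width: 85.1
gripper_force: 0.0
[498.20081116  69.09313466 331.27602976] [[-9.60430721e-01  2.78518780e-01 -3.46683491e-04]
 [ 2.78518662e-01  9.60430753e-01  3.52814436e-04]
 [ 4.31230933e-04  2.42296001e-04 -9.99999878e-01]]
well_mouth 0.61 [291. 210.] [516.1  35.7  70. ]
well_mouth 0.49 [382. 216.] [547.2 120.4  70. ]
tab_foot 0.98 [382. 211.] [541.  120.8  74.5]
photometer 0.61 [380. 195.] [544.6 128.    0. ]
```

View pics/w1.png

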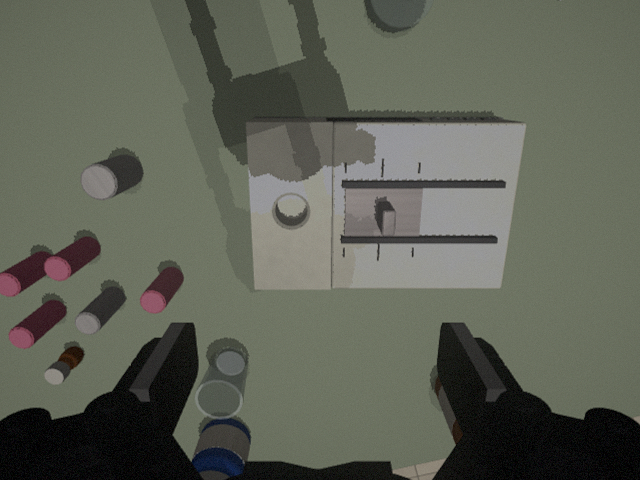

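The wrist picture shows the photometer nearly square to the view. The well is at (291,210), the tab foot at about (386,232), the half lines at (382,168) and (378,252), and the mid grey plug at about (100,310). Next I'll measure the yaw and positions.

Run:
```python
from h import *
w=lambda u,v,z=70: at("wrist",(u,v),z)
C=np.array([w(247,121),w(525,123),w(500,289),w(254,289)]);print(np.round(C,1).tolist())
print("edge lens",[round(np.linalg.norm(C[i]-C[(i+1)%4])) for i in range(4)])
an=lambda a,b:np.degrees(np.arctan2(*(b-a)[:2][::-1]))
print("y-dir angles",an(C[0],C[1]),an(C[3],C[2]),an(w(342,184,77),w(505,184,77)),an(w(342,239,77),w(497,239,77)))
print("x-dir+90",an(C[0],C[3])+90,an(C[1],C[2])+90,"lines",an(w(383,167),w(378,251))+90, an(w(346,167),w(344,253))+90,an(w(419,167),w(412,253))+90)
a=cv2.imread("pics/w1.png")
g=cv2.cvtColor(a,cv2.COLOR_BGR2GRAY)[185:240,265:320]
c=cv2.HoughCircles(cv2.resize(g,None,fx=4,fy=4,interpolation=cv2.INTER_CUBIC),cv2.HOUGH_GRADIENT,1,40,param1=80,param2=20,minRadius=50,maxRadius=100)
if c is not None:
    for u,v,r in c[0][:3]: P=w(265+u/4,185+v/4); print("well",265+u/4,185+v/4,r/4,np.round(P,1),"r mm",round(np.linalg.norm(P-w(265+u/4+r/4,185+v/4)),1))
lm=(w(383,167)+w(378,251))/2;print("line mid",lm)
cv2.imwrite("pics/w1c.png",cv2.resize(a[150:270,260:440],None,fx=4.4,fy=4.4,interpolation=cv2.INTER_CUBIC))
for q in("plug_mid",):
  viewer.read_camera("wrist")
  for r in spot_point("wrist",q)[:6]: print(q,round(r["score"],2),np.round(r["point"]),np.round(at("wrist",r["point"],0),1))
```

```text
[[424.4, 21.8, 70.0], [497.2, 266.8, 70.0], [659.3, 220.6, 70.0], [587.5, -27.4, 70.0]]
edge lens [256, 169, 258, 170]
y-dir angles 73.45219141314487 73.85192368378048 73.85102915568035 73.8514786156643
x-dir+90 73.22270045343905 74.09629029662423 lines 73.34146395735029 73.78663165818674 73.67673526618006
well 290.875 210.875 18.925 [517.2  35.   70. ] r mm 18.6
line mid [541.21045853 119.79110457  70.        ]
plug_mid 0.95 [ 84. 243.] [ 504.6 -221.8    0. ]
plug_mid 0.94 [176. 276.] [ 574.  -134.5    0. ]
plug_mid 0.82 [ 46. 264.] [ 515.3 -277.4    0. ]
plug_mid 0.78 [ 54. 306.] [ 569.2 -295.     0. ]
plug_mid 0.59 [113. 290.] [ 570.3 -216.3   -0. ]
```

View pics/w1c.png

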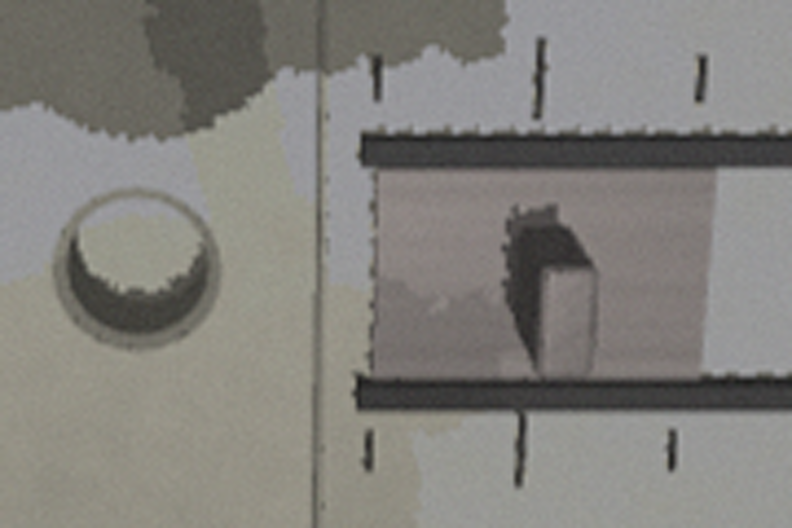

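The crop shows the well rim centred at full-picture (291,211). The shutter's trailing edge is at the shut lines (346,~167 / 344,253), and the tab stands in the middle of the plate. The yaw is 73.7° for +y and the well is at (516.8, 35). Now I'll move over the plug.

Run:
```python
from h import *
go((571,-215,190),(0.707,-0.707))
```

```text
shift cm [-14.85 -25.21  14.14]
turn z -1.0683
```

```bash
python3 -m pendant '[[0,0,0,-2.5,-4.2,2.3,0.6],[0,0,0,-2.5,-4.2,2.3,0.6],[0,0,0,-2.5,-4.2,2.3,0.6],[0,0,0,-2.5,-4.2,2.3,0.6],[0,0,0,-2.5,-4.2,2.3,0.6],[0,0,0,-2.35,-4.2,2.6,0.6],[0,0,0.1728,0,0,0,0.6],[0,0,0.1728,0,0,0,0.6],[0,0,0.1728,0,0,0,0.6],[0,0,0.1728,0,0,0,0.6]]'
python3 -m pendant '[[0,0,0.1728,0,0,0,0.6],[0,0,0.1728,0,0,0,0.6],[0,0,0.1728,0,0,0,0.6],[0,0,0.1728,0,0,0,0.6],[0,0,0.1728,0,0,0,0.6],[0,0,0.1728,0,0,0,0.6],[0,0,0.1728,0,0,0,0.6],[0,0,0.1728,0,0,0,0.6],[0,0,0,0,0,0,0.6],[0,0,0,0,0,0,0.6]]'
python3 - <<'E'
from h import *
a=viewer.read_camera("wrist");cv2.imwrite("pics/w2.png",a[:,:,::-1])
for r in spot_point("wrist","plug_mid")[:6]: print(round(r["score"],2),np.round(r["point"]),np.round(at("wrist",r["point"],0),1))
print(px("wrist",(571,-215,0)),px("wrist",(571,-215,70)))
go((571,-215,33),(0.707,-0.707))
E
```

```text
clock: 3.98
tcp_pos: [571.0, -215.4, 190.2]
eef_rot: [[-0.557, 0.831, -0.0], [0.831, 0.557, 0.0], [0.0, 0.0, -1.0]]
ft_force: [-0.3, -0.1, 0.4]
grip_width: 51.0
gripper_force: 0.0
clock: 5.22
tcp_pos: [571.0, -215.4, 190.2]
eef_rot: [[0.706, 0.709, -0.0], [0.709, -0.706, 0.0], [0.0, -0.0, -1.0]]
ft_force: [-0.3, 0.2, -0.8]
grip_width: 51.2
gripper_force: 0.0
0.97 [243. 130.] [ 570.9 -136.9    0. ]
0.84 [261. 251.] [ 507.2 -213.4    0. ]
0.72 [317. 299.] [ 509.1 -278.3    0. ]
0.65 [319. 194.] [ 576.4 -212.9    0. ]
0.56 [381. 262.] [ 572.1 -291.6    0. ]
[315.87424428 200.18201138] [315.48630709 226.51213776]
shift cm [ 0.03 -0.03 15.73]
turn z 0.001
```

View pics/w2.png

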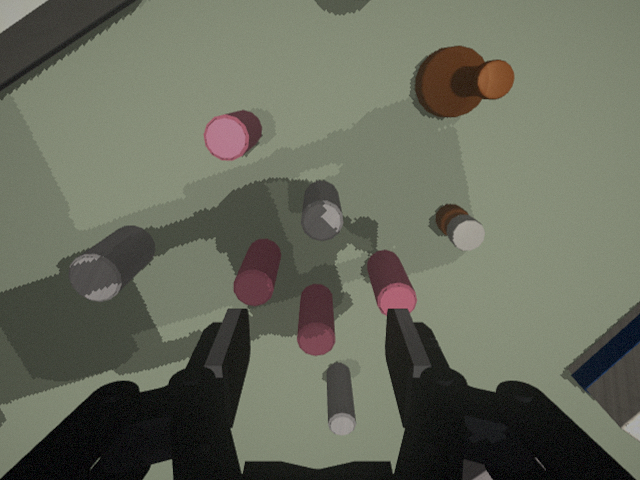

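The wrist picture shows the mid grey plug with its top at about (322,220), with clear corridors on both sides along the closing line. The pink ones are at (228,137), (256,280), (316,325) and (392,280).

Run:
```python
from h import *
P=at("wrist",(322,220),70);print(P)
r=[r for r in cut_out("wrist","plug_mid") if np.hypot(*(np.array(r["point"])-(322,210)))<20]
if r:
    v,u=np.nonzero(r[0]["region"]);print(u.min(),u.max(),v.min(),v.max())
    pts=np.c_[u,v];b=pts[v>v.max()-22];print((b[:,0].min()+b[:,0].max())/2,(b[:,0].max()-b[:,0].min()))
    d=b[:,0].max()-b[:,0].min()+1
    print(np.round(at("wrist",((b[:,0].min()+b[:,0].max())/2,v.max()-d/2),70),1))
for Q in (P,): go((Q[0],Q[1],33))
```

```text
[ 577.0873742  -214.85077186   70.        ]
301 342 180 240
321.5 41
[ 577.3 -214.2   70. ]
shift cm [ 0.47  0.39 15.73]
```

```bash
python3 -m pendant '[[0,0,0,0.3,0.25,4,0.6],[0,0,0,0,0,4,0.6],[0,0,0,0,0,3.5,0.6],[0,0,0,0,0,2.5,0.6],[0,0,0,0,0,1.7,0.6],[0,0,0,0,0,0,0.6],[0,0,0,0,0,0,0],[0,0,0,0,0,0,0],[0,0,0,0,0,0,0],[0,0,0,0,0,0,0]]' 40
python3 -m pendant '[[0,0,0,0,0,0,0],[0,0,0,0,0,0,0]]'
python3 - <<'E'
from h import *
print(robot.read_state()["ft_force"]);go((580,-205,170))
E
```

```text
clock: 6.62
tcp_pos: [575.7, -215.5, 34.6]
eef_rot: [[0.708, 0.706, 0.002], [0.706, -0.708, -0.001], [0.001, 0.002, -1.0]]
ft_force: [-0.3, -0.4, 5.7]
grip_width: 26.8
gripper_force: 39.8
clock: 6.88
tcp_pos: [575.7, -215.5, 34.6]
eef_rot: [[0.708, 0.706, 0.002], [0.706, -0.708, -0.001], [0.001, 0.003, -1.0]]
ft_force: [0.2, -0.2, 6.0]
grip_width: 26.9
gripper_force: 39.8
[ 0.19597697 -0.2001072   6.04757712]
shift cm [  1.06  -0.41 -13.54]
```

```bash
python3 -m pendant '[[0,0,0,0,0,-2,0],[0,0,0,0,0,-4,0],[0,0,0,0,0,-4,0],[0,0,0,0,0,-3.5,0],[0,0,-0.1,0,0,0,0],[0,0,-0.1,0,0,0,0],[0,0,-0.1,0,0,0,0],[0,0,-0.1,0,0,0,0],[0,0,-0.1,0,0,0,0],[0,0,0,0,0,0,0]]'
python3 - <<'E'
from h import *
go((516.8,34.9,170),(0.96,-0.281))
E
```

```text
clock: 8.12
tcp_pos: [574.6, -215.0, 168.1]
eef_rot: [[0.284, 0.959, -0.001], [0.959, -0.284, 0.0], [0.0, -0.001, -1.0]]
ft_force: [-0.5, 0.4, -1.4]
grip_width: 26.9
gripper_force: 39.6
shift cm [ 22.32 -12.63  -0.18]
turn z -0.0027
```

```bash
python3 -m pendant '[[0,0,0,2,-1.2,0,0],[0,0,0,4,-2.3,0,0],[0,0,0,4,-2.3,0,0],[0,0,0,4,-2.3,0,0],[0,0,0,4,-2.2,0,0],[0,0,0,3,-1.7,0,0],[0,0,0,1.3,-0.65,1,0],[0,0,0,0,0,2,0],[0,0,0,0,0,0,0],[0,0,0,0,0,0,0]]'
python3 - <<'E'
from h import *
s=robot.read_state();print(s["tcp_pos"])
for c in("wrist","side"):
    a=viewer.read_camera(c);cv2.imwrite("pics/p_%s.png"%c,a[:,:,::-1])
    for q,z in(("plug_mid",s["tcp_pos"][2]-34.6),("well_mouth",70)):
        for r in spot_point(c,q)[:5]: print(c,q,round(r["score"],2),np.round(r["point"]),np.round(at(c,r["point"],z),1))
    print(c,"expected foot",px(c,(*s["tcp_pos"][:2],s["tcp_pos"][2]-34.6)),"well",px(c,(516.8,34.9,70)))
a=cv2.imread("pics/p_wrist.png")[60:360,160:480];b=cv2.imread("pics/p_side.png")[140:260,250:390]
cv2.imwrite("pics/both.png",np.hstack([cv2.resize(a,(427,400)),cv2.resize(b,(370,400),interpolation=cv2.INTER_CUBIC)]))
E
```

```text
clock: 9.38
tcp_pos: [517.0, 34.0, 138.5]
eef_rot: [[0.284, 0.959, 0.0], [0.959, -0.284, -0.0], [0.0, 0.0, -1.0]]
ft_force: [-0.0, -0.9, -0.6]
grip_width: 27.2
gripper_force: 39.6
[516.98745381  33.97316416 138.48602896]
wrist plug_mid 0.81 [313. 280.] [515.8  35.7 103.9]
wrist well_mouth 0.67 [316. 256.] [516.9  34.1  70. ]
wrist expected foot [316.45665254 283.13255322] well [315.70692175 254.51619045]
side plug_mid 0.98 [351. 381.] [ 559.7 -353.5  103.9]
side plug_mid 0.91 [304. 344.] [ 501.2 -294.   103.9]
side plug_mid 0.79 [308. 206.] [515.2  36.5 103.9]
side plug_mid 0.76 [308. 376.] [ 506.4 -345.6  103.9]
side plug_mid 0.57 [339. 309.] [ 554.3 -230.8  103.9]
side well_mouth 0.83 [312. 219.] [523.8  40.8  70. ]
side well_mouth 0.43 [309. 208.] [519.7  82.4  70. ]
side expected foot [308.54096351 207.22312487] well [308.20078902 221.05098515]
```

View pics/both.png

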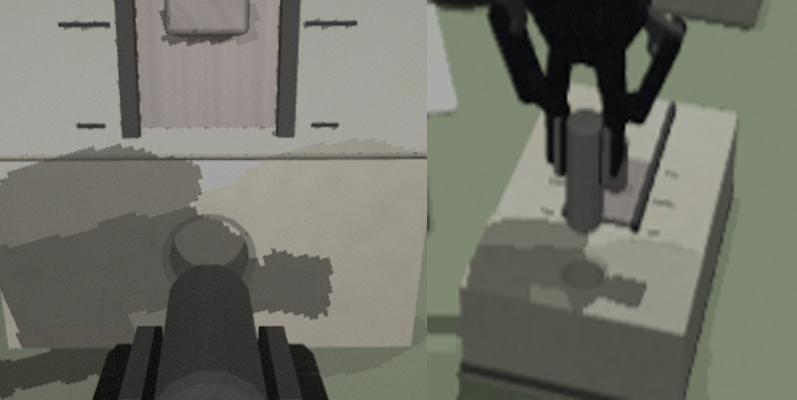

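The left half is the wrist view, with the plug foot in front of the well and laterally within about 1 mm. The right half is the side view, with the plug hanging upright over the well. Next I'll compute the residual.

Run:
```python
from h import *
s=robot.read_state();R=np.array(s["eef_rot"]);t=np.array(s["tcp_pos"]);zf=t[2]-34.6
th=np.linspace(0,2*np.pi,200)
def circ(c,r,z): return np.array([px("wrist",(c[0]+r*np.cos(a),c[1]+r*np.sin(a),z)) for a in th])
for nm,c,r,z in(("foot11",t,11,zf),("edge14",t,14,zf+3),("rim19",(516.8,34.9),19,70)):
    p=circ(c,r,z);print(nm,"u",p[:,0].min(),p[:,0].max(),"vmin",p[:,1].min(),"vmax",p[:,1].max())
for d in((0,0),(1,0),(0,1)): print(d,px("wrist",t+R@np.array([*d,0])+[0,0,-34.6]))
g=cv2.imread("pics/p_wrist.png")
im=cv2.GaussianBlur(cv2.cvtColor(g,cv2.COLOR_BGR2GRAY),(3,3),0).astype(int)
print("row 285",im[285,270:370].tolist());print("col 318",im[205:275,318].tolist());print("row 245",im[245,270:370].tolist())
```

```text
foot11 u 292.5316391979546 340.62203343139606 vmin 260.9306777341883 vmax 304.70140437997185
edge14 u 285.5085186771765 347.62853117397725 vmin 257.190637876473 vmax 313.6001680123732
rim19 u 280.693140976978 352.02059284396904 vmin 220.7470054506942 vmax 287.2384540874112
(0, 0) [316.57843663 283.22127364]
(1, 0) [316.57841025 281.22917082]
(0, 1) [318.76414188 283.22292276]
row 285 [86, 86, 86, 86, 86, 85, 86, 86, 85, 85, 86, 86, 85, 85, 84, 76, 61, 51, 49, 50, 49, 48, 50, 50, 48, 48, 48, 49, 49, 50, 51, 50, 50, 51, 51, 51, 51, 51, 51, 51, 51, 52, 54, 55, 54, 53, 52, 53, 54, 53, 52, 52, 53, 53, 53, 54, 53, 51, 49, 49, 50, 51, 52, 53, 52, 52, 52, 52, 52, 52, 52, 52, 51, 52, 52, 52, 55, 67, 82, 87, 86, 85, 86, 87, 87, 87, 87, 87, 88, 87, 87, 87, 87, 88, 88, 87, 86, 87, 87, 87]
col 318 [157, 157, 156, 155, 155, 155, 155, 155, 154, 153, 153, 153, 153, 153, 148, 133, 117, 113, 110, 101, 94, 92, 91, 91, 91, 92, 91, 91, 90, 91, 91, 91, 90, 90, 90, 90, 89, 89, 90, 90, 90, 90, 89, 89, 90, 89, 88, 89, 90, 89, 88, 88, 85, 73, 61, 57, 56, 56, 55, 54, 55, 55, 55, 55, 55, 54, 54, 54, 54, 54]
row 245 [86, 86, 86, 85, 86, 87, 87, 87, 87, 87, 86, 84, 81, 77, 75, 76, 77, 74, 66, 60, 60, 65, 76, 85, 89, 89, 89, 89, 89, 90, 90, 89, 89, 89, 89, 88, 87, 89, 90, 89, 89, 88, 88, 88, 89, 89, 89, 90, 90, 90, 90, 90, 90, 90, 89, 89, 88, 88, 88, 89, 89, 90, 90, 90, 90, 90, 90, 90, 90, 90, 86, 77, 67, 63, 69, 89, 109, 116, 115, 115, 123, 138, 151, 154, 154, 154, 154, 154, 154, 154, 154, 154, 152, 149, 148, 149, 151, 154, 154, 154]
```

```bash
python3 -m pendant '[[0,0,0,0.17,-0.05,0,0],[0,0,0,0,0,1.5,0],[0,0,0,0,0,1.5,0],[0,0,0,0,0,0.5,0],[0,0,0,0,0,0.5,0],[0,0,0,0,0,0,0]]'
python3 -m pendant '[[0,0,0,0,0,0.4,0],[0,0,0,0,0,0.4,0],[0,0,0,0,0,0,0]]'
```

```text
clock: 10.42
tcp_pos: [516.5, 36.3, 98.0]
eef_rot: [[0.283, 0.959, -0.0], [0.959, -0.283, 0.0], [-0.0, -0.001, -1.0]]
ft_force: [0.2, 0.3, -0.6]
grip_width: 27.2
gripper_force: 39.6
clock: 10.8
tcp_pos: [516.4, 36.3, 90.0]
eef_rot: [[0.283, 0.959, -0.001], [0.959, -0.283, 0.0], [-0.0, -0.001, -1.0]]
ft_force: [0.7, 0.4, -0.6]
grip_width: 26.8
gripper_force: 39.6
```

```bash
python3 -m pendant '[[0,0,0,0,0,0.5,0],[0,0,0,0,0,0.5,0],[0,0,0,0,0,0.3,0],[0,0,0,0,0,0.15,0],[0,0,0,0,0,0,0]]'
```

```text
clock: 11.42
tcp_pos: [516.6, 36.3, 75.7]
eef_rot: [[0.283, 0.959, -0.0], [0.959, -0.283, 0.0], [0.0, -0.0, -1.0]]
ft_force: [-0.1, -0.5, -0.8]
grip_width: 27.1
gripper_force: 39.6
```

```bash
python3 -m pendant '[[0,0,0,0,0,0.1,0],[0,0,0,0,0,0,0],[0,0,0,0,0,0,0.55],[0,0,0,0,0,0,0.55],[0,0,0,0,0,0,0.55],[0,0,0,0,0,0,0.55],[0,0,0,0,0,-2,0.55],[0,0,0,0,0,-4,0.55],[0,0,0,0,0,-4,0.55],[0,0,0,0,0,-3,0.55]]'
python3 -m pendant '[[0,0,0,0,0,0,0.55],[0,0,0,0,0,0,0.55]]'
python3 - <<'E'
from h import *
a=viewer.read_camera("wrist");cv2.imwrite("pics/w3.png",a[:,:,::-1])
for q,z in(("plug_mid",40),("tab_foot",74.5)):
    for r in spot_point("wrist",q)[:3]: print(q,round(r["score"],2),np.round(r["point"]),np.round(at("wrist",r["point"],z),1))
print("plug top seated",px("wrist",(516.8,35.5,110)),px("wrist",(516.8,35.5,115)))
t=np.array([516.8,35.2])+90*np.array([.281,.96]);print("tab",t)
for z in(74.5,110.5): print(px("wrist",(*t,z)))
go((*t,180),(.281,.96))
b=viewer.read_camera("side");cv2.imwrite("pics/s3.png",b[:,:,::-1]);print("side top",px("side",(516.8,35.5,110)))
cv2.imwrite("pics/both3.png",np.hstack([cv2.resize(a,(480,360))[:,:,::-1],cv2.resize(b[140:260,260:366],(318,360),interpolation=cv2.INTER_CUBIC)[:,:,::-1]]))
E
```

```text
clock: 12.68
tcp_pos: [516.8, 36.3, 206.6]
eef_rot: [[0.283, 0.959, 0.002], [0.959, -0.283, -0.0], [0.0, 0.002, -1.0]]
ft_force: [-0.2, 0.1, -0.8]
grip_width: 47.2
gripper_force: 0.0
clock: 12.92
tcp_pos: [516.0, 36.4, 203.9]
eef_rot: [[0.283, 0.959, -0.001], [0.959, -0.283, 0.0], [-0.0, -0.001, -1.0]]
ft_force: [-0.2, 0.5, 0.1]
grip_width: 46.9
gripper_force: 0.0
plug_mid 0.97 [379. 432.] [ 510.5 -179.4   40. ]
plug_mid 0.76 [318. 205.] [517.  39.  40.]
plug_mid 0.59 [452. 472.] [ 565.5 -244.8   40. ]
tab_foot 0.9 [320.  82.] [542.2 120.3  74.5]
plug top seated [319.0433007  241.15444162] [319.05058109 244.05430845]
tab [542.09 121.6 ]
[319.13597069  80.04398465]
[319.20869614  78.42935101]
shift cm [8.92 0.1  2.35]
turn z 1.5689
side top [308.46605751 204.15829984]
```

View pics/both3.png

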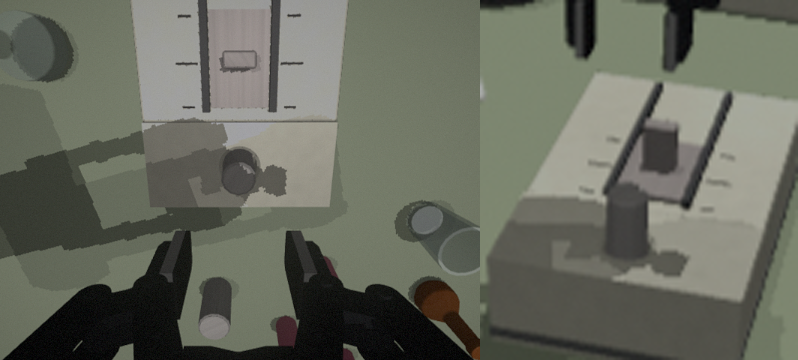

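The left half shows the plug down in the well with its top at full-picture (319,241), as predicted for 40 mm standing out. The side view agrees, with its top at (309,203) against a predicted 204. The shutter is shut and the tab top is at about (319,80). Now I'll go over the tab.

```bash
python3 -m pendant '[[0,0,-0.1573,0,0,0,0.55],[0,0,-0.1573,0,0,0,0.55],[0,0,-0.1573,0,0,0,0.55],[0,0,-0.1573,0,0,0,0.55],[0,0,-0.1573,0,0,0,0.55],[0,0,-0.1573,0,0,0,0.55],[0,0,-0.1573,0,0,0,0.55],[0,0,-0.1573,0,0,0,0.55],[0,0,-0.1573,0,0,0,0.55],[0,0,-0.1573,0,0,0,0.55]]'
python3 -m pendant '[[0,0,0,0,3,0,0.55],[0,0,0,0,3,0,0.55],[0,0,0,0,2,0,0.55],[0,0,0,0,0.9,0,0.55],[0,0,0,0,0,3,0.55],[0,0,0,0,0,0,0.55],[0,0,0,0,0,0,0.55]]'
python3 - <<'E'
from h import *
a=viewer.read_camera("wrist");cv2.imwrite("pics/w4.png",a[:,:,::-1])
for r in cut_out("wrist","tab_foot")[:2]:
    v,u=np.nonzero(r["region"]);print(round(r["score"],2),u.min(),u.max(),v.min(),v.max())
for r in spot_point("wrist","tab_foot")[:2]: print(round(r["score"],2),np.round(r["point"]),np.round(at("wrist",r["point"],74.5),1))
t=np.array([542.1,121])
ex,ey=np.array([.96,-.281]),np.array([.281,.96])
for z in(74.5,110.5): print(z,[np.round(px("wrist",(*(t+sx*12*ex+sy*6*ey),z))).tolist() for sx,sy in((-1,-1),(-1,1),(1,1),(1,-1))])
go((*t,80),(.281,.96))
cv2.imwrite("pics/w4c.png",a[150:450,120:520,::-1].repeat(2,0).repeat(2,1)[:600,:800])
E
```

```text
clock: 14.38
tcp_pos: [516.3, 36.3, 204.0]
eef_rot: [[-0.961, 0.276, -0.001], [0.276, 0.961, 0.0], [0.001, -0.0, -1.0]]
ft_force: [0.2, 0.2, -0.2]
grip_width: 47.0
gripper_force: 0.0
clock: 15.25
tcp_pos: [541.9, 121.4, 175.5]
eef_rot: [[-0.96, 0.281, 0.001], [0.281, 0.96, 0.0], [-0.001, 0.0, -1.0]]
ft_force: [-0.4, -0.2, 0.4]
grip_width: 46.9
gripper_force: 0.0
0.89 257 382 198 279
0.72 [320. 239.] [543.1 121.6  74.5]
74.5 [[308.0, 219.0], [329.0, 219.0], [328.0, 256.0], [309.0, 256.0]]
110.5 [[307.0, 239.0], [330.0, 239.0], [330.0, 281.0], [307.0, 281.0]]
shift cm [ 0.   -0.06  9.59]
turn z -0.0001
```

View pics/w4c.png

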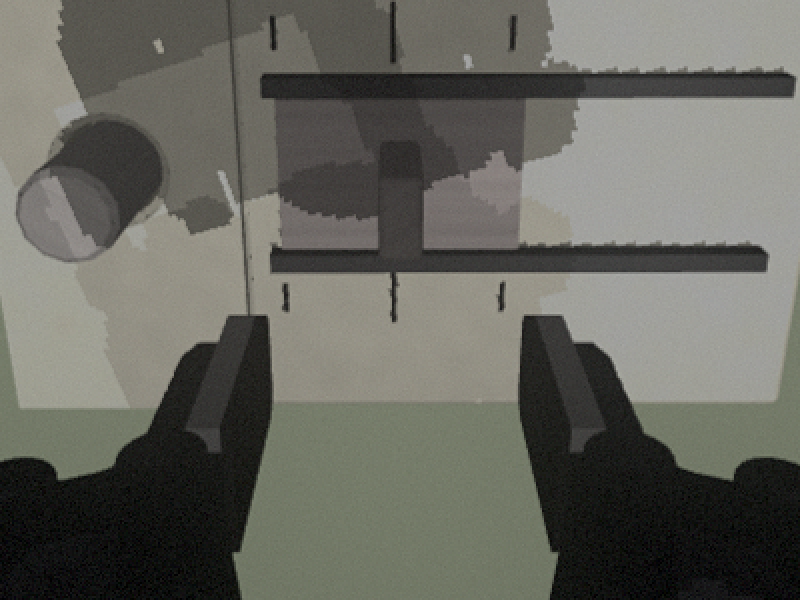

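The tab top spans crop x 379–424 and y 178–258, which is centre (321,259) in the picture. That's within about 1 mm of the prediction and centred between the fingers, so I'll descend and pinch.

```bash
python3 -m pendant '[[0,0,0,0,0.05,3,0.55],[0,0,0,0,0,3,0.55],[0,0,0,0,0,2,0.55],[0,0,0,0,0,1,0.55],[0,0,0,0,0,0.3,0.55],[0,0,0,0,0,0,0.55],[0,0,0,0,0,0,0],[0,0,0,0,0,0,0],[0,0,0,0,0,0,0],[0,0,0,0,0,0,0]]' 60
python3 -m pendant '[[0,0,0,0,0,0,0],[0,0,0,0,0,0,0],[0,0,0,0,0,0,0],[0,0,0,0,0,0,0]]'
```

```text
clock: 16.65
tcp_pos: [542.2, 122.7, 82.5]
eef_rot: [[-0.96, 0.28, 0.002], [0.28, 0.96, 0.001], [-0.001, 0.001, -1.0]]
ft_force: [0.1, 3.0, 5.4]
grip_width: 11.2
gripper_force: 60.3
clock: 17.15
tcp_pos: [542.2, 122.7, 82.5]
eef_rot: [[-0.96, 0.28, 0.002], [0.28, 0.96, 0.001], [-0.001, 0.001, -1.0]]
ft_force: [-0.7, 3.3, 5.7]
grip_width: 11.0
gripper_force: 60.3
```

```bash
python3 -m pendant '[[0,0,0,0,0.5,0,0],[0,0,0,0,0.7,0,0],[0,0,0,0,0.7,0,0],[0,0,0,0,0.7,0,0],[0,0,0,0,0.6,0,0],[0,0,0,0,0.3,0,0],[0,0,0,0,0,0,0],[0,0,0,0,0,0,0],[0,0,0,0,0,0,0]]'
python3 - <<'E'
from h import *
s=robot.read_state();p=np.array(s["tcp_pos"])
print("travel",(p[:2]-[542.2,122.7])@[.281,.96])
a=viewer.read_camera("wrist");cv2.imwrite("pics/w5.png",a[:,:,::-1])
cv2.imwrite("pics/w5c.png",a[140:340,80:346,::-1].repeat(3,0).repeat(3,1))
print(px("wrist",(516.8+88*.281-25*.96,35.2+88*.96+25*.281,70)),px("wrist",(516.8+88*.281-40*.96,35.2+88*.96+40*.281,70)))
E
```

```text
clock: 18.27
tcp_pos: [551.3, 154.0, 82.5]
eef_rot: [[-0.96, 0.28, -0.001], [0.28, 0.96, -0.003], [-0.0, -0.003, -1.0]]
ft_force: [-3.7, -7.2, 8.3]
grip_width: 10.9
gripper_force: 60.7
travel 32.625927360692614
[229.27717915 252.20216947] [226.63858123 215.19588375]
```

View pics/w5c.png

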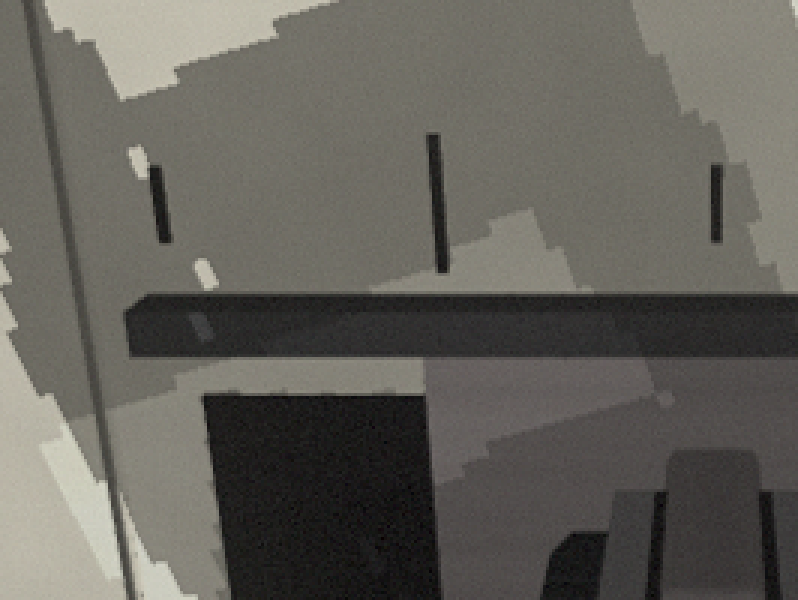

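The crop shows the trailing edge at about (424,360), with the half line extrapolating to about (449,360). After parallax that's about 2.5 mm short, matching the TCP travel of 32.6 mm. I'll nudge it 2.4 mm.

```bash
python3 -m pendant '[[0,0,0,0,0.24,0,0],[0,0,0,0,0,0,0],[0,0,0,0,0,0,0],[0,0,0,0,0,0,0],[0,0,0,0,0,0,0],[0,0,0,0,0,0,0]]'
python3 - <<'E'
from h import *
p=np.array(robot.read_state()["tcp_pos"])
print("travel",(p[:2]-[542.2,122.7])@[.281,.96])
a=viewer.read_camera("wrist");cv2.imwrite("pics/w6c.png",a[140:340,80:346,::-1].repeat(3,0).repeat(3,1))
E
```

```text
clock: 19.08
tcp_pos: [551.9, 156.2, 82.6]
eef_rot: [[-0.96, 0.28, -0.001], [0.28, 0.96, -0.003], [-0.0, -0.003, -1.0]]
ft_force: [-3.8, -6.6, 8.3]
grip_width: 11.0
gripper_force: 60.8
travel 34.93748089964147
```

View pics/w6c.png

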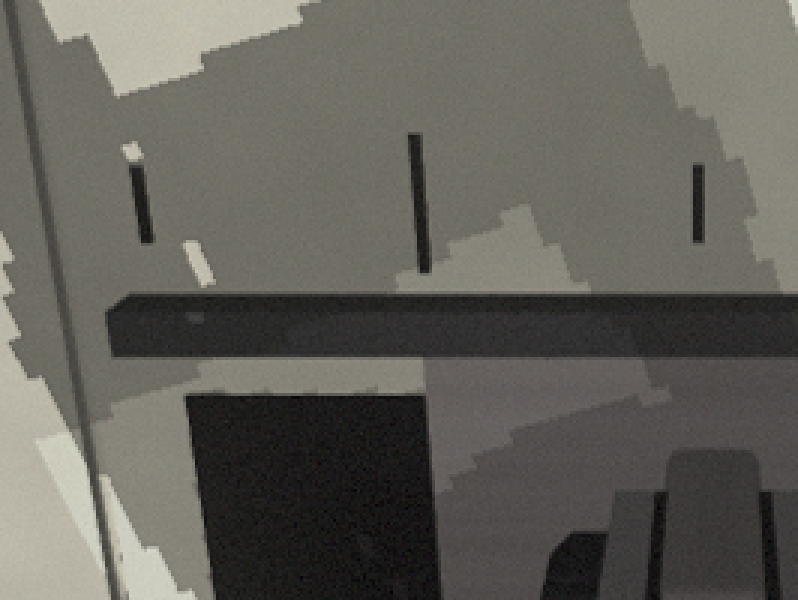

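The crop shows the trailing edge at (424,360) and the half line extrapolating to about (431,360). That's within about 0.4 mm after parallax, and the TCP travel is 34.9 mm. I'm handing it in.

```bash
python3 -c "
from plant import robot
print(robot.sign_off())"
```

```text
the job is handed in; nothing more can be done
None
```

I put the mid grey plug fully down in the well and released it with the shutter still shut; the job is handed in with the arm holding the shutter at half travel (34.9 mm measured against 35 mm), at about 19 s of the 67 s.

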